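Close the snap-lock food box

ROBOT

A 6-joint arm with a two-finger parallel gripper is mounted at the origin on a cart in front of the work surface, level with it; the furniture and walls round the work are solid. World frame = base frame: x ahead of the robot, y to its left, z up, the work surface at z = 0. Lengths are in m, angles in rad, forces in N, time in s.
With the tool pointing down it reaches from about 0.35 to 0.925 m from the base axis. Payload 6.4 kg.
Tool frame: the origin (TCP) lies midway between the tips of the shut fingers; the grasp point (between the pads) lies 19 mm behind it; z points along the fingers, y is the line along which they close (so a half turn about z gives the same grasp; the last joint's range is limited). The gripper opens to 94 mm and grips with 3 to 60 N. Pads are 16 mm wide; open, the fingers measure 119 mm over their backs; the gripper's body (75 mm by 177 mm) begins 78 mm behind the grasp point.
Start: joints at [1.121, 0.245, 1.558, -0, 1.339, -0.174], TCP at [0.177, 0.625, 0.205] pointing down, gripper open.
Joint ranges: [-3.13, 3.13], [-1.02, 2.26], [0.13, 2.54], [-0.95, 4.09], [0.21, 2.88], [-2.74, 2.74]. Speed limits (rad/s): [2.57, 2.57, 3.14, 3.14, 3.14, 3.14].

INTERFACE

Orientations are given as a rotation vector (axis times angle).
In Python, from station import r, jaws, viewer, telemetry gives the robot as it stands. Calls block until the motion is done:
- r.goto(position, orientation): joint-space move of the TCP to a pose.
- r.servo_line(position, frame=None, max_speed=0.15): straight line of the TCP; frame=None keeps the orientation; max_speed is the mean speed in m/s.
- r.move_j(angles): joint-space move.
- jaws.move_gripper(opening, force=None): finger opening in m; force is the grip in N (None keeps the last); returns when the fingers have stopped.
- r.hold(seconds).
- r.solve_ik(position, orientation): joint angles nearest the present ones, or None.
- viewer.get_image(name): name is "scene" or "top"; returns (picture, depth): 400x640x3 uint8, red, green, blue; 400x640 float32, m along the optical axis (not along the pixel's ray), 0 where there is no reading.
- viewer.camera_info(name): a dict with "fx", "fy", "cx", "cy" (pixels), "xyz" and "attitude" of the camera in the world. Camera axes: x right, y down, z forward; pixel columns grow to the right and rows downward; lengths in m; the calibration is good to about 2 mm. A picture is of the moment at which its call begins. camera_info takes no time and is no camera call.
A pose or a line that the arm cannot do raises r.PlanningError and nothing moves.
- r.finish_job(): hands the job in; it is judged then, once.
Trained networks look in the newest picture that a camera, given by its name, has taken for a name from the list of things; names that differ only in an ending like _2 or _b are one class to them, and where a whole thing is asked for, a point or a joint stands for the part that bears it (a point fixed in the world has none). Each returns a list of dicts, best first, with "score" (0 to 1); they miss things now and then, are a little off and sometimes report something else, mostly with a low value. They report only what shows in the picture. A call takes as long as a camera call.
- viewer.search_frame(camera, target): "point" ([x, y, z] in m, in world coordinates, good to about 4 mm: the middle of the surface that is visible of it).
- viewer.outline_of(camera, target): "region" (400x640 bool, what is visible of it).
Readings, each from a call of its own:
- telemetry.get_time(): time.
- telemetry.get_joints(): joint angles.
- telemetry.get_dq(): joint speeds.
- telemetry.get_effort(): joint torques, N m.
- telemetry.get_position(): TCP position.
- telemetry.get_tcp_rot(): TCP orientation.
- telemetry.get_wrist_force(): force on the tool from outside, world axes, zero at the start.
- telemetry.get_ft_torque(): the same for the moment, N m.
- telemetry.get_width(): finger opening in m.
- telemetry.get_grasp_force(): force on a finger pad.
Only numpy, scipy, OpenCV 4.12 (cv2) and the standard library are available. Lean on these libraries where they do the work, as an engineer would, in place of code of your own. Each camera call takes 0.05 s, during which the arm holds its last target. There are 200 camera calls.

TASK

Take the blue lid off the sloping drying rack, seat it squarely on the white food box, and then flip each of its four orange side clips fully down, so the box is locked shut. Leave the things around it where they are.

Things in the scene. Friction and masses are not known exactly. Their poses are not given: they have to be found in the camera images.
- food_box: white open plastic food box (a garlic bulb and a lemon in it, well below the rim), fixed to the worktop. Outside 116 (x) x 156 (y) x 85 mm high, wall 4, opening 108 x 148; round the top a flange 4 thick sticks out to 132 x 172. Origin: centre of its underside, z up; rim at z = 85. A wall shelf overhangs the worktop beyond x = 0.70 m, at wrist height
- lid: blue loose lid, 0.2 kg: plate 132 (x) x 172 (y) x 10 mm with a grip bar on top and a clip on each side. Origin: centre of the plate's underside; z out of its top. It starts on the rack, tilted 30 degrees, top looking up and to the rack's front. Seated, its plate lies flat on the box's rim (origin 85 above the box's origin), its y along the box's y, either way round
- lid_grip (a point): centre of the lid's grip bar, 30 mm above the lid's origin. The bar is 14 thick (lid x), 80 long (lid y), from lid z = 20 to 40, with a foot near each end; the plate's top is at lid z = 10
- lid_gasket (a point): centre of the lid's grey gasket loop, at its lower edge, 7 mm below the lid's origin. The loop has a round 8 mm section, measures 104 x 144 outside, and drops into the box's opening with 2 mm play a side
- rack: pale wooden drying rack, fixed: five slats sloping 30 degrees, rising to its +x side, with two small stops at the low (-x) edge under the lid's lower long edge. About 160 x 155 x 115 mm high. Origin: centre of its footprint on the worktop; its front (-x) faces roughly the robot
- clip1 (a joint): orange clip on the lid's -x side (a long side): flap 40 mm wide, 4 thick, 30 long from its hinge line, which runs along that side, 4 outside the plate's edge, at lid z = 5. 0 = raised 30 deg above the lid's plane, 0.52 = straight out, 2.094 = fully down (stop; outer face 3 outside the hinge line, inner hook under the flange). Friction 0.04 N m (2 N at the end); stays where left
- clip1_tip (a point): middle of the free end of clip1, 30 mm from its hinge line; moves with the flap
- clip2 (a joint): orange clip on the lid's +y side (a short side): flap 40 mm wide, 4 thick, 30 long from its hinge line, which runs along that side, 4 outside the plate's edge, at lid z = 5. 0 = raised 30 deg above the lid's plane, 0.52 = straight out, 2.094 = fully down (stop; outer face 3 outside the hinge line, inner hook under the flange). Friction 0.04 N m (2 N at the end); stays where left
- clip2_tip (a point): middle of the free end of clip2, 30 mm from its hinge line; moves with the flap
- clip3 (a joint): orange clip on the lid's +x side (a long side): flap 40 mm wide, 4 thick, 30 long from its hinge line, which runs along that side, 4 outside the plate's edge, at lid z = 5. 0 = raised 30 deg above the lid's plane, 0.52 = straight out, 2.094 = fully down (stop; outer face 3 outside the hinge line, inner hook under the flange). Friction 0.04 N m (2 N at the end); stays where left
- clip3_tip (a point): middle of the free end of clip3, 30 mm from its hinge line; moves with the flap
- clip4 (a joint): orange clip on the lid's -y side (a short side): flap 40 mm wide, 4 thick, 30 long from its hinge line, which runs along that side, 4 outside the plate's edge, at lid z = 5. 0 = raised 30 deg above the lid's plane, 0.52 = straight out, 2.094 = fully down (stop; outer face 3 outside the hinge line, inner hook under the flange). Friction 0.04 N m (2 N at the end); stays where left
- clip4_tip (a point): middle of the free end of clip4, 30 mm from its hinge line; moves with the flap
- tomato: bystander: red tomato, about 64 mm across, 66 high (mm). Origin: centre of its underside
- spice_jar: bystander: small glass spice jar with a yellow cap, 45x44x100 (mm). Origin: centre of its underside
- pepper_mill: bystander: reddish brown wooden pepper mill, 55 across, 138 high (mm). Origin: centre of its underside
- tin: bystander: low food tin, 75 across, 58 high (mm). Origin: centre of its underside
- dark_mug: bystander: mug, black above and white below, 87x120x98 with its handle (mm). Origin: centre of its underside
- spoon: bystander: spoon with a red handle, 190x38x14, lying between box and rack (mm). Origin: centre of its underside

How it is judged:
By the outcome, as a careful person would: the job done as asked, in the order asked, and still so for the second after the job is handed in, with the robot touching nothing.
It also fails if it takes over 66 s, if anything falls off the work surface, if the arm or the gripper's body presses on something with over 40 N, if the wrist force passes 120 N, or if a joint passes its speed limit or range.

## Working session

There is one attempt and no reset: what is moved stays moved. The work goes in short steps, each a Python script; the robot and the scene stay as the last script left them, time stands still between calls to the robot, and variables do not carry over. Pictures are saved under pics/ and viewed, at most 10 in all, crops included, and the job is handed in when it is done.

```bash
ls; mkdir -p pics; python3 - <<'E'
from station import r,jaws,viewer,telemetry
import cv2,numpy as np
print(telemetry.get_time())
for n in("scene","top"):
    im,d=viewer.get_image(n); cv2.imwrite(f"pics/{n}0.png",im[:,:,::-1]); np.savez(f"{n}0.npz",im=im,d=d)
    print(n,viewer.camera_info(n),(d>0).mean())
    for t in("food_box","lid","lid_grip","rack","clip1_tip","clip2_tip","clip3_tip","clip4_tip","tomato","spice_jar","pepper_mill","tin","dark_mug","spoon"):
        o=viewer.search_frame(n,t); print(t,[(np.round(q["point"],3).tolist(),round(q["score"],2)) for q in o[:2]])
print(telemetry.get_time())
E
```

```text
pics
station.py
0.0
scene {'fx': 381.4053906970959, 'fy': 381.4053906970959, 'cx': 318.75886926183335, 'cy': 200.18882832871057, 'xyz': array([ 0.12613259, -0.64095019,  0.97870812]), 'attitude': array([-2.34501798,  0.67037131, -0.25375547])} 0.99597265625
food_box [([0.504, -0.193, 0.054], 0.68), ([0.515, 0.005, 0.004], 0.66)]
lid [([0.516, 0.133, 0.088], 0.56)]
lid_grip [([0.517, 0.129, 0.088], 0.79)]
rack [([0.576, 0.076, 0.037], 0.86)]
clip1_tip [([0.446, 0.133, 0.044], 0.53)]
clip2_tip [([0.517, 0.243, 0.086], 0.44), ([0.579, 0.075, 0.04], 0.23)]
clip3_tip [([0.521, 0.033, 0.092], 0.59)]
clip4_tip [([0.504, -0.192, 0.049], 0.71), ([0.52, 0.034, 0.093], 0.45)]
tomato [([0.646, -0.003, 0.046], 0.82), ([0.505, -0.192, 0.051], 0.51)]
spice_jar [([0.616, 0.393, 0.064], 0.6)]
pepper_mill [([0.471, 0.435, 0.078], 0.58)]
tin [([0.578, -0.484, 0.057], 0.64)]
dark_mug [([0.45, -0.488, 0.056], 0.92)]
spoon [([0.515, 0.007, 0.006], 0.81)]
top {'fx': 477.4370278437567, 'fy': 477.4370278437567, 'cx': 328.70897992715265, 'cy': 200.1769008520026, 'xyz': array([ 0.06001391, -0.02880352,  1.51306274]), 'attitude': array([-2.12329704,  1.94411514, -0.34285241])} 0.9960234375
food_box [([0.504, -0.206, 0.041], 0.91)]
lid [([0.518, 0.138, 0.091], 0.88), ([0.516, 0.009, 0.005], 0.28)]
lid_grip [([0.52, 0.14, 0.092], 0.8), ([0.59, 0.142, 0.128], 0.48)]
rack [([0.591, 0.116, 0.106], 0.85)]
clip1_tip [([0.506, -0.205, 0.043], 0.68), ([0.45, 0.137, 0.044], 0.45)]
clip2_tip []
clip3_tip [([0.591, 0.14, 0.126], 0.63)]
clip4_tip [([0.519, 0.138, 0.092], 0.57), ([0.618, 0.398, 0.084], 0.51)]
tomato [([0.648, 0.009, 0.046], 0.64)]
spice_jar [([0.616, 0.399, 0.084], 0.69)]
pepper_mill [([0.469, 0.44, 0.096], 0.83)]
tin [([0.573, -0.475, 0.052], 0.9), ([0.59, 0.143, 0.127], 0.52)]
dark_mug [([0.449, -0.503, 0.053], 0.93)]
spoon [([0.521, 0.008, 0.007], 0.69)]
1.5
```

```bash
python3 - <<'E'
import cv2
a=cv2.imread("pics/scene0.png");cv2.imwrite("pics/s_up.png",cv2.resize(a[60:360,120:560],None,fx=1.8,fy=1.8)[:600,:800])
a=cv2.imread("pics/top0.png");cv2.imwrite("pics/t_up.png",cv2.resize(a[20:320,120:520],None,fx=2,fy=2))
E
```

```text
(no output)
```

View pics/s_up.png

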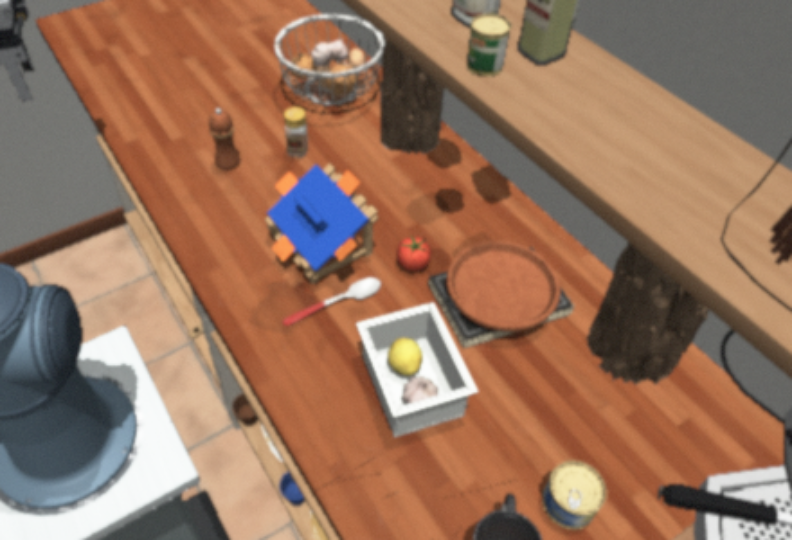

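View pics/t_up.png

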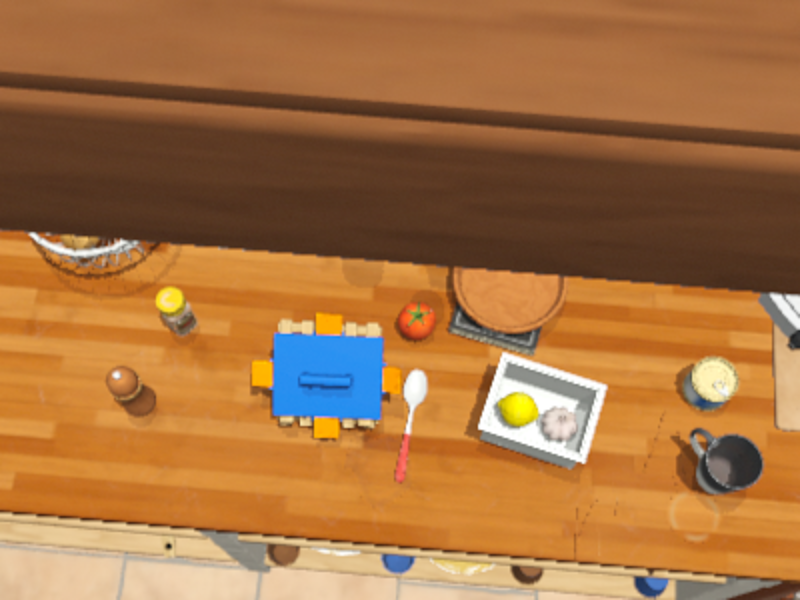

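The scene view shows the box around crop pixel (415,370) and the lid on the rack around (318,215). In the top view the lid is at (328,376) and the box, yawed, at (545,410). Next I fit both from the depth clouds.

```bash
cat > h.py <<'E'
from station import r,jaws,viewer,telemetry
import cv2,numpy as np
from scipy.spatial.transform import Rotation as R
def cloud(n,d):
    c=viewer.camera_info(n); v,u=np.mgrid[:400,:640]
    p=np.stack([(u-c["cx"])/c["fx"]*d,(v-c["cy"])/c["fy"]*d,d],-1)
    return p@R.from_rotvec(c["attitude"]).as_matrix().T+c["xyz"]
def rect(p2):
    return cv2.minAreaRect(p2.astype(np.float32))
def hsv(im): return cv2.cvtColor(im,cv2.COLOR_RGB2HSV)
def plane(P,n=300,t=.003):
    g=np.random.default_rng(0);best=None
    for _ in range(n):
        a,b,c=P[g.choice(len(P),3,False)];m=np.cross(b-a,c-a);l=np.linalg.norm(m)
        if l<1e-6: continue
        k=abs((P-a)@(m/l))<t
        if best is None or k.sum()>best.sum(): best=k
    c=P[best].mean(0);m=np.linalg.svd(P[best]-c,full_matrices=False)[2][2];m*=np.sign(m[2])
    return c,m,best
E
cat > fit.py <<'E'
from h import *
for n in("scene","top"):
    z=np.load(n+"0.npz");P=cloud(n,z["d"]);h=hsv(z["im"])
    near=lambda c,s:(abs(P[...,0]-c[0])<s)&(abs(P[...,1]-c[1])<s)&(z["d"]>0)
    m=(h[...,0]>100)&(h[...,0]<130)&(h[...,1]>120)&near((.518,.138),.13)
    Q=P[m];c,nr,k=plane(Q);p=Q[k]
    yy=np.array([0,1,0])-nr*nr[1];yy/=np.linalg.norm(yy);xx=np.cross(yy,nr)
    q=np.c_[(p-c)@xx,(p-c)@yy];rc=rect(q);print(n,"lid n",nr.round(3),"tilt",np.degrees(np.arccos(nr[2])).round(2),"rect",np.round(rc[1],4),round(rc[2],2),"ctr",(c+rc[0][0]*xx+rc[0][1]*yy).round(4),len(p))
    g=(Q-c)@nr;b=Q[(g>.022)&(g<.04)];print(" bar",b.mean(0).round(4),len(b),"top",np.percentile(g,99).round(4))
    m=(h[...,1]<60)&(h[...,2]>120)&near((.505,-.2),.14)&(P[...,2]>.075)&(P[...,2]<.1)
    p=P[m];zz=np.median(p[:,2]);p=p[abs(p[:,2]-zz)<.005];rc=rect(p[:,:2]);print(" box",np.round(rc[0],4),np.round(rc[1],4),round(rc[2],2),"z",zz,len(p))
    m=near((.505,-.2),.2);print(" table z",np.median(P[near((.42,0),.04)][:,2]).round(4), "rim pct",np.percentile(p,[1,50,99],axis=0).round(4).tolist())
    m=(h[...,0]>8)&(h[...,0]<20)&(h[...,1]>225)&near((.518,.138),.17)&(P[...,2]>.02)
    L,S,st,ce=cv2.connectedComponentsWithStats(m.astype(np.uint8))
    for i in range(1,L):
        if st[i,4]>25: print("  orange",st[i,4],P[S==i].mean(0).round(4))
E
python3 fit.py
```

```text
scene lid n [-0.503 -0.024  0.864] tilt 30.21 rect [0.13   0.1698] 1.69 ctr [0.5203 0.136  0.087 ] 1296
 bar [0.5054 0.1353 0.1126] 91 top 0.0314
 box [ 0.5023 -0.2015] [0.1743 0.1328] 76.16 z 0.08460581335502881 829
 table z 0.0006 rim pct [[0.4226, -0.2956, 0.0803], [0.5006, -0.2124, 0.0847], [0.5805, -0.1076, 0.0886]]
top lid n [-0.495 -0.022  0.869] tilt 29.68 rect [0.1379 0.1795] 4.08 ctr [0.5233 0.1402 0.0875] 1340
 bar [0.5077 0.1394 0.1127] 123 top 0.0324
 box [ 0.5036 -0.1991] [0.1712 0.1338] 76.25 z 0.08441249854750676 602
 table z 1.0828 rim pct [[0.4242, -0.2923, 0.0797], [0.502, -0.2019, 0.0844], [0.5821, -0.1052, 0.0893]]
  orange 87 [0.5245 0.0386 0.0925]
```

```bash
cat >> h.py <<'E'
def rv(x=None,y=None,z=None):
    """rotation vector of a tool frame with z along z and y along y (orthogonalised)"""
    z=z/np.linalg.norm(z);y=y-z*(y@z);y/=np.linalg.norm(y)
    return R.from_matrix(np.c_[np.cross(y,z),y,z]).as_rotvec()
C=np.array([.5218,.1381,.0873]);N=np.array([-.499,-.023,.866]);N/=np.linalg.norm(N)
LY=np.array([-np.sin(np.radians(2.7)),np.cos(np.radians(2.7)),0]);LX=np.cross(LY,N)
BOX=np.array([.503,-.2003,0]);YAW=np.radians(-13.8)
DN=np.array([0,0,-1.])
def rz(a): return np.array([np.cos(a),np.sin(a),0])
E
python3 - <<'E'
from h import *
z=np.load("top0.npz");P=cloud("top",z["d"])
for n in("top","scene"):
    z=np.load(n+"0.npz");P=cloud(n,z["d"])
    for x0,x1,y0,y1 in((.6,.63,-.25,0),(.63,.66,-.25,0),(.66,.72,-.25,0)):
        m=(P[...,0]>x0)&(P[...,0]<x1)&(P[...,1]>y0)&(P[...,1]<y1)&(P[...,2]<.3);q=P[m];print(n,x0,np.percentile(q[:,2],[50,99]).round(3),q[q[:,2]>.02].min(0).round(3) if (q[:,2]>.02).any() else"")
print(LX)
for s in(1,-1):
    o=rv(y=s*LX,z=-N); print("grasp",s,[None if (q:=r.solve_ik(C+N*h,o)) is None else np.round(q,2).tolist() for h in(.005,.08)])
    o=rv(y=s*rz(YAW),z=DN); print("place",s,[None if (q:=r.solve_ik(BOX+[0,0,h],o)) is None else np.round(q,2).tolist() for h in(.1,.2)])
    for k,(d,L) in enumerate(((np.pi,.07),(np.pi/2,.09),(0,.07),(-np.pi/2,.09))):
        u=rz(YAW+d);o=rv(y=s*rz(YAW+d+np.pi/2),z=DN);print("clip",k+1,s,[None if (q:=r.solve_ik(BOX+u*(L+.022)+[0,0,h],o)) is None else np.round(q,2).tolist() for h in(.065,.15)])
E
```

```text
top 0.6 [0.001 0.031] [ 0.616 -0.189  0.02 ]
top 0.63 [0.02  0.055] [ 0.63  -0.198  0.02 ]
top 0.66 [0.032 0.055] [ 0.66  -0.233  0.02 ]
scene 0.6 [0.001 0.039] [ 0.616 -0.193  0.02 ]
scene 0.63 [0.022 0.053] [ 0.63  -0.201  0.02 ]
scene 0.66 [0.032 0.052] [ 0.66  -0.238  0.02 ]
[0.86526103 0.04080467 0.49965792]
grasp 1 [[0.05, -0.15, 2.28, -0.0, 0.5, 0.01], [0.05, -0.39, 2.32, -0.0, 0.69, 0.0]]
place 1 [[-0.59, 0.12, 1.91, -0.0, 1.11, -0.35], [-0.59, -0.0, 1.84, -0.0, 1.31, -0.35]]
clip 1 1 [[-0.66, -0.04, 2.15, -0.0, 1.03, 1.15], [-0.66, -0.18, 2.1, -0.0, 1.22, 1.15]]
clip 2 1 [None, None]
clip 3 1 [[-0.54, 0.36, 1.69, 0.0, 1.09, -1.87], [-0.54, 0.26, 1.65, 0.0, 1.24, -1.87]]
clip 4 1 [[-0.78, 0.23, 1.86, -0.0, 1.06, -0.53], [-0.78, 0.11, 1.82, -0.0, 1.21, -0.53]]
grasp -1 [None, None]
place -1 [None, None]
clip 1 -1 [[-0.66, -0.04, 2.15, 0.0, 1.03, -1.99], [-0.66, -0.18, 2.1, 0.0, 1.22, -1.99]]
clip 2 -1 [[-0.38, 0.16, 1.94, -0.0, 1.04, -0.14], [-0.38, 0.04, 1.89, -0.0, 1.21, -0.14]]
clip 3 -1 [[-0.54, 0.36, 1.69, -0.0, 1.09, 1.27], [-0.54, 0.26, 1.65, -0.0, 1.24, 1.27]]
clip 4 -1 [[-0.78, 0.23, 1.86, -0.0, 1.06, 2.61], [-0.78, 0.11, 1.82, -0.0, 1.21, 2.61]]
```

```bash
python3 - <<'E'
from h import *
t=telemetry.get_time
o=rv(y=LX,z=-N); G=C+N*.005
r.goto([.33,.33,.36],rv(y=np.array([1.,0,0]),z=DN)); print(t())
jaws.move_gripper(.06)
r.goto(G+N*.08,o); print(t())
r.servo_line(G,max_speed=.1); print(t(),telemetry.get_position()-G,telemetry.get_wrist_force())
jaws.move_gripper(0,force=40); print(t(),telemetry.get_width(),telemetry.get_grasp_force(),telemetry.get_wrist_force())
r.servo_line(G+N*.05); print(t(),telemetry.get_wrist_force(),telemetry.get_ft_torque())
r.servo_line(G+N*.05+[-.03,0,.08]); 
im,d=viewer.get_image("scene");cv2.imwrite("pics/s1.png",im[60:360,120:560,::-1].repeat(1,0));print(t(),telemetry.get_width())
cv2.imwrite("pics/s1.png",cv2.resize(cv2.imread("pics/s1.png"),None,fx=1.8,fy=1.8)[:600,:800])
E
```

```text
2.875
4.7667
5.7167 [0.00028885 0.00019801 0.00057145] [-0.49882387  0.13735038 -0.50410736]
6.4917 0.013428191018921483 40.000242590904236 [-1.49305495 -0.74753214  1.63473296]
6.975 [ 0.38108028  0.27878983 -1.46731483] [-0.08617127  0.55378995 -0.05063124]
7.7417 0.013607481221960387
```

View pics/s1.png

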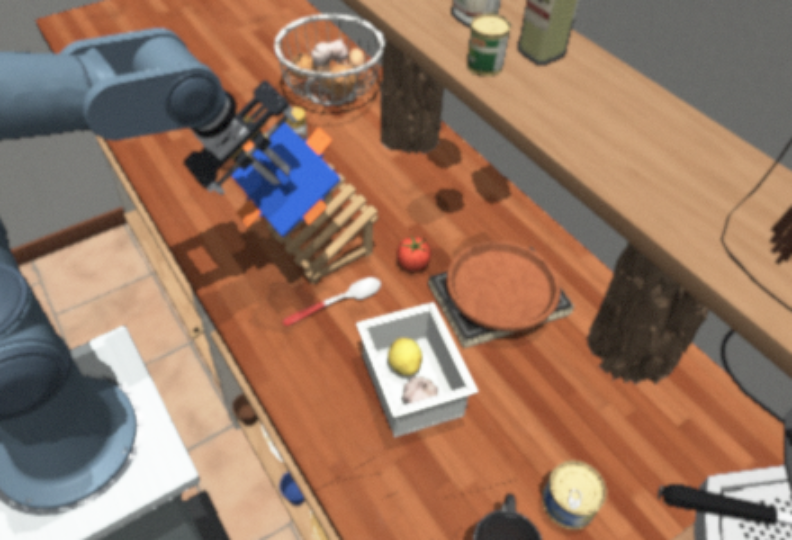

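The picture shows the lid gripped by its bar at about (285,180), clear of the rack. Next: hover over the box and measure the lid against it.

```bash
cat > lidfit.py <<'E'
from h import *
def lidfit(n,save=None,c0=None):
    im,d=viewer.get_image(n);P=cloud(n,d);h=hsv(im)
    c0=BOX if c0 is None else c0
    m=(h[...,0]>100)&(h[...,0]<130)&(h[...,1]>120)&(d>0)&(np.linalg.norm(P[...,:2]-c0[:2],axis=-1)<.14)&(P[...,2]>.06)&(P[...,2]<.3)
    Q=P[m];c,nr,k=plane(Q);p=Q[k]
    yy=np.append(rz(YAW+np.pi/2)[:2],0);yy-=nr*(nr@yy);yy/=np.linalg.norm(yy);xx=np.cross(yy,nr)
    q=np.c_[(p-c)@xx,(p-c)@yy];rc=rect(q)
    print(n,"n",nr.round(3),"size",np.round(rc[1],4),"ang",round(rc[2],2),"ctr",(c+rc[0][0]*xx+rc[0][1]*yy).round(4),"rel.yaw frame",len(p))
    if save: cv2.imwrite(save,cv2.resize(im[120:320,200:467,::-1],None,fx=3,fy=3))
    return im
E
python3 - <<'E'
from lidfit import *
t=telemetry.get_time
o=rv(y=rz(YAW),z=DN)
p=telemetry.get_position();r.goto([.44,.05,.27],rv(y=rz(YAW/2),z=DN)); print(t())
r.goto(BOX+[0,0,.24],o);r.servo_line(BOX+[0,0,.15]);r.hold(.2);print(t(),telemetry.get_position(),telemetry.get_wrist_force(),telemetry.get_ft_torque())
lidfit("scene","pics/s2.png");lidfit("top")
E
```

```text
8.3917
10.3583 [ 0.50373351 -0.20068868  0.15133431] [-0.26098037 -0.99456751 -2.88363585] [-0.09808196  0.09365185 -0.00325403]
scene n [-0.005  0.002  1.   ] size [0.1693 0.1321] ang 89.45 ctr [ 0.5028 -0.2033  0.1464] rel.yaw frame 1715
top n [-0.015  0.012  1.   ] size [0.0678 0.1421] ang 61.32 ctr [ 0.4722 -0.2638  0.146 ] rel.yaw frame 358
```

View pics/s2.png

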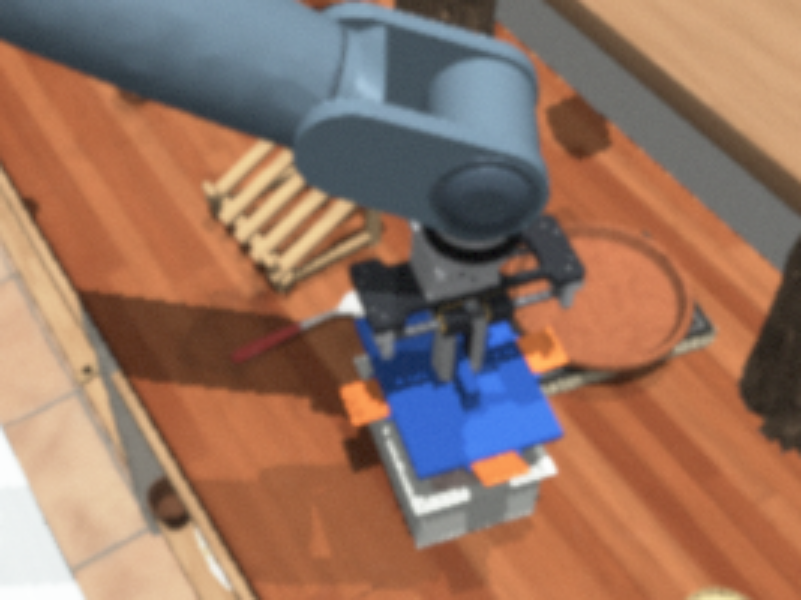

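The picture shows the lid held level over the box at about (460,400), within a couple of mm of the box centre. Lowering with force checks.

```bash
python3 - <<'E'
from lidfit import *
t=telemetry.get_time
B=BOX+[0,.0008,0]
r.servo_line(B+[0,0,.116],max_speed=.08)
f0=telemetry.get_wrist_force()
for z in np.arange(.112,.0955,-.002):
    r.servo_line(B+[0,0,z],max_speed=.04);f=telemetry.get_wrist_force()-f0;m=telemetry.get_ft_torque();print(round(t(),2),z.round(4),telemetry.get_position().round(4),f.round(1),m.round(2))
    if f[2]>12: break
E
```

```text
11.28 0.112 [ 0.5031 -0.1995  0.1121] [-0.9  0.2  0.4] [-0.02  0.04 -0.01]
11.53 0.11 [ 0.503  -0.1995  0.11  ] [-0.2  0.2  1.7] [-0.05  0.1   0.03]
11.78 0.108 [ 0.5029 -0.1994  0.1078] [-0.7 -0.6  0.3] [-0.06  0.11  0.01]
12.03 0.106 [ 0.5029 -0.1994  0.1058] [-0.1 -0.3  0.8] [-0.08  0.06  0.01]
12.28 0.104 [ 0.5031 -0.1998  0.1041] [ 0.  -1.   0.8] [-0.34  0.09  0.02]
12.53 0.102 [ 0.5031 -0.1999  0.102 ] [-0.9 -2.   1.3] [-0.62  0.06 -0.01]
12.78 0.1 [ 0.5032 -0.1999  0.1002] [ 0.2 -3.3  1.6] [-0.82  0.09  0.02]
13.03 0.098 [ 0.5033 -0.2001  0.0999] [-5.4 -1.4 12.2] [-0.38  1.01 -0.03]
```

```bash
python3 - <<'E'
from lidfit import *
t=telemetry.get_time
jaws.move_gripper(.05);p=telemetry.get_position();r.servo_line([p[0],p[1],.165]);
jaws.move_gripper(0,force=30)
u=rz(YAW+np.pi/2);r.goto(BOX+u*.14+[0,0,.17],rv(y=-rz(YAW+np.pi),z=DN))
print(t(),telemetry.get_width())
lidfit("scene","pics/s3.png");lidfit("top");print(telemetry.get_wrist_force())
E
```

```text
15.85 0.000577380714037175
scene n [0.003 0.002 1.   ] size [0.1337 0.1732] ang 0.32 ctr [ 0.5031 -0.1982  0.0949] rel.yaw frame 2132
top n [0.009 0.006 1.   ] size [0.1382 0.1748] ang 0.02 ctr [ 0.5048 -0.1945  0.0944] rel.yaw frame 1356
[-0.07034958 -0.25078785 -0.19715365]
```

View pics/s3.png

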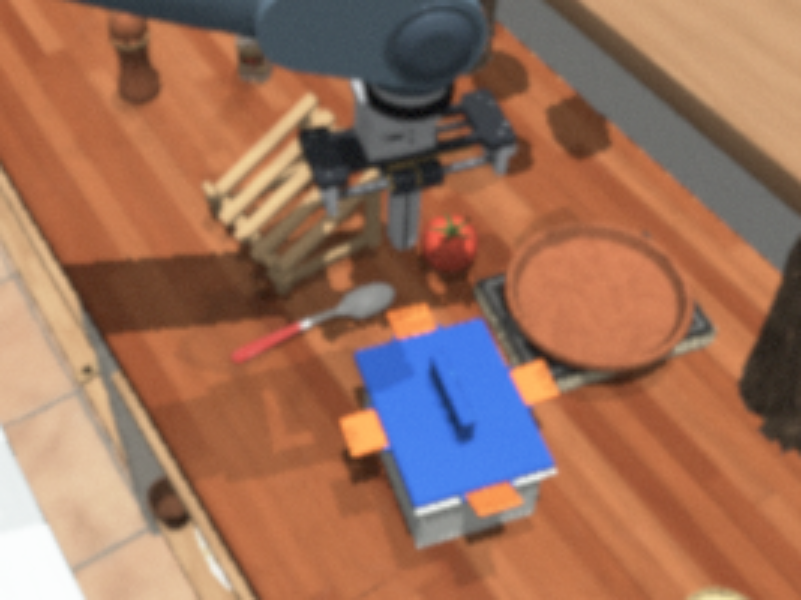

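The picture shows the lid seated flat with its centre at about (455,410) and all four orange clips raised. Pressing clip 2 first.

```bash
cat > clip.py <<'E'
from lidfit import *
LID=np.array([.5035,-.1978,0])
CL={1:(np.pi,.07,-1),2:(np.pi/2,.09,-1),3:(0,.07,-1),4:(-np.pi/2,.09,1)}
def clip(k):
    d,L,s=CL[k];u=rz(YAW+d);H=LID+u*L;o=rv(y=s*rz(YAW+d+np.pi/2),z=DN)
    at=lambda a,z:H+u*a+[0,0,z]
    r.goto(at(.024,.135),o);r.hold(.1);f0=telemetry.get_wrist_force()
    for z in(.1,.08,.065):
        r.servo_line(at(.024,z),max_speed=.06);print(z,(telemetry.get_wrist_force()-f0).round(1))
    for a in(.016,.013,.012,.011,.010,.009,.008,.007):
        r.servo_line(at(a,.065),max_speed=.05);f=telemetry.get_wrist_force()-f0;print(a,((telemetry.get_position()-H)@u).round(4),f.round(1),"out",(f@u).round(1))
        if f@u>12: break
    r.servo_line(at(.03,.065),max_speed=.1);r.servo_line(at(.03,.15),max_speed=.15)
    print("t",telemetry.get_time())
E
python3 -c "
from clip import *
clip(2);lidfit('scene','pics/s4.png')"
```

```text
0.1 [-0.7 -1.1 -0.6]
0.08 [-0.  -0.8 -0.9]
0.065 [-0.3 -0.1  0.1]
0.016 0.0154 [ 0.4 -0.5 -1. ] out -0.4
0.013 0.0128 [ 1.1 -0.4 -1.2] out -0.1
0.012 0.0121 [ 0.5  0.  -1.3] out 0.2
0.011 0.011 [ 0.6  0.5 -1.3] out 0.6
0.01 0.01 [ 0.1  0.9 -1.1] out 0.9
0.009 0.0089 [ 0.2  0.4 -1.5] out 0.5
0.008 0.0079 [-0.   1.1 -1.6] out 1.1
0.007 0.0071 [ 0.7  2.1 -2. ] out 2.2
t 21.1167
scene n [0.    0.002 1.   ] size [0.1742 0.1313] ang 89.84 ctr [ 0.5008 -0.205   0.0951] rel.yaw frame 2167
```

View pics/s4.png

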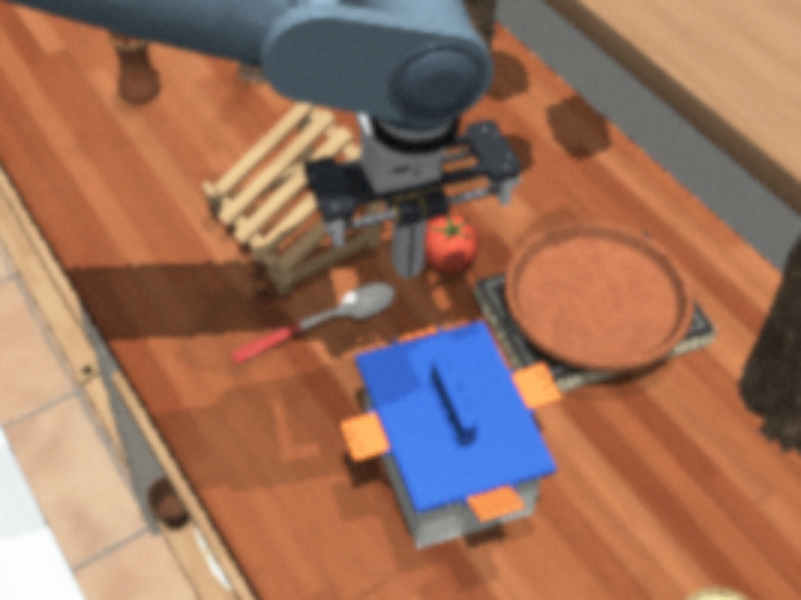

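The picture shows clip 2 folded down, with only an edge visible at (400,338). The lid shifted slightly toward -y within its play, and the push never met a firm stop, so I push on until it does.

```bash
cat > clip.py <<'E'
from lidfit import *
LID=np.array([.5035,-.1995,0])
CL={1:(np.pi,.07,-1),2:(np.pi/2,.09,-1),3:(0,.07,-1),4:(-np.pi/2,.09,1)}
def clip(k,again=False,Z=.066,fmax=12,amin=-.006,a0=.012):
    d,L,s=CL[k];u=rz(YAW+d);H=LID+u*L;o=rv(y=s*rz(YAW+d+np.pi/2),z=DN)
    at=lambda a,z:H+u*a+[0,0,z]
    r.goto(at(.03 if again else .024,.14),o);r.hold(.1);f0=telemetry.get_wrist_force()
    r.servo_line(at(.03 if again else .024,Z),max_speed=.08);print("down",(telemetry.get_wrist_force()-f0).round(1))
    for a in np.arange(a0,amin,-.001):
        r.servo_line(at(a,Z),max_speed=.05);f=telemetry.get_wrist_force()-f0;print(a.round(3),((telemetry.get_position()-H)@u).round(4),f.round(1),"out",(f@u).round(1))
        if f@u>fmax: break
    r.servo_line(at(.03,Z),max_speed=.12);r.servo_line(at(.03,.15),max_speed=.15)
    print("t",telemetry.get_time())
E
python3 -c "
from clip import *
clip(2,True,a0=.009)
lidfit('scene')"
```

```text
down [-0.8 -0.1  1.1]
0.009 0.0088 [-0.8  1.7  1.6] out 1.4
0.008 0.0087 [0.5 5.5 3.1] out 5.4
0.007 0.0087 [2.  8.1 3. ] out 8.3
0.006 0.0087 [ 2.9 12.4  3.9] out 12.7
t 24.9667
scene n [0.001 0.002 1.   ] size [0.1322 0.1745] ang 0.37 ctr [ 0.5005 -0.2055  0.095 ] rel.yaw frame 2165
```

```bash
python3 -c "
from clip import *
clip(1)
clip(4)
lidfit('scene','pics/s5.png')"
```

```text
down [-1.  -0.6 -0. ]
0.012 0.0111 [-1.  -0.9  1. ] out 0.7
0.011 0.0107 [-0.4 -2.1  1. ] out -0.1
0.01 0.01 [-2.3 -0.8  0.6] out 2.0
0.009 0.0098 [-7.  -0.1  3. ] out 6.7
0.008 0.0098 [-10.1   0.2   7.3] out 9.9
0.007 0.0098 [-13.4   0.5  10.3] out 13.1
t 30.5167
down [ 0.3 -1.7  0.4]
0.012 0.0121 [-0.8 -4.5 -0.2] out 4.6
0.011 0.0121 [-0.1 -7.3 -0.3] out 7.1
0.01 0.0121 [ -2.2 -10.3  -0.9] out 10.6
0.009 0.012 [ -3.2 -12.9  -0.1] out 13.3
t 35.175
scene n [-0.004 -0.003  1.   ] size [0.1715 0.1307] ang 89.81 ctr [ 0.5048 -0.1999  0.0951] rel.yaw frame 800
```

View pics/s5.png

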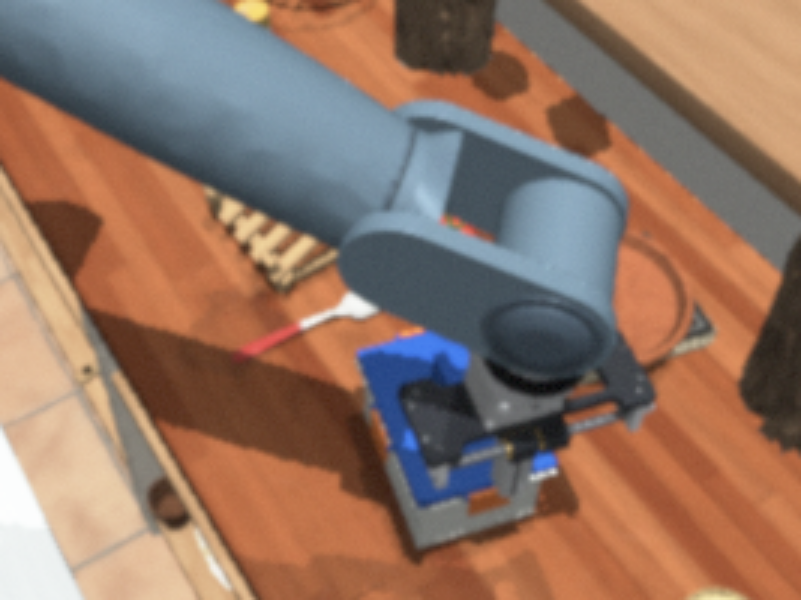

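The picture shows clip 1 at (375,410) and clip 4 at (487,500) hanging down vertically. Clip 3 is next.

```bash
python3 -c "
from clip import *
clip(3)
r.goto([.36,.22,.33],rv(y=np.array([1.,0,0]),z=DN))
im=lidfit('scene','pics/s6.png')
im2=lidfit('top');cv2.imwrite('pics/t6.png',cv2.resize(im2[20:320,120:520,::-1],None,fx=2,fy=2));print(telemetry.get_time())"
```

```text
down [ 0.6 -0.1 -0.6]
0.012 0.0114 [-0.7 -0.2 -1.2] out -0.6
0.011 0.0112 [0.2 0.5 1.2] out 0.1
0.01 0.0111 [ 5.4 -0.2 -1. ] out 5.3
0.009 0.0111 [ 7.3 -0.7 -1.6] out 7.3
0.008 0.0112 [10.  -0.5 -1.7] out 9.8
0.007 0.0112 [12.  -0.9 -1.5] out 11.8
0.006 0.0111 [13.2 -0.8 -1.3] out 13.0
t 40.95
scene n [0.001 0.    1.   ] size [0.1321 0.1732] ang 0.25 ctr [ 0.5006 -0.1994  0.095 ] rel.yaw frame 2159
top n [0.007 0.005 1.   ] size [0.1733 0.1381] ang 87.81 ctr [ 0.5012 -0.1947  0.0945] rel.yaw frame 1386
42.9833
```

View pics/s6.png

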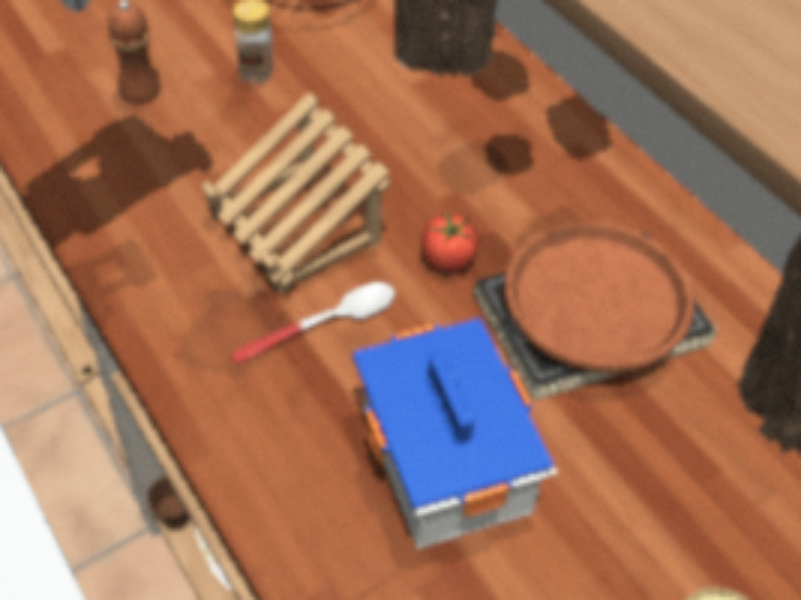

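View pics/t6.png

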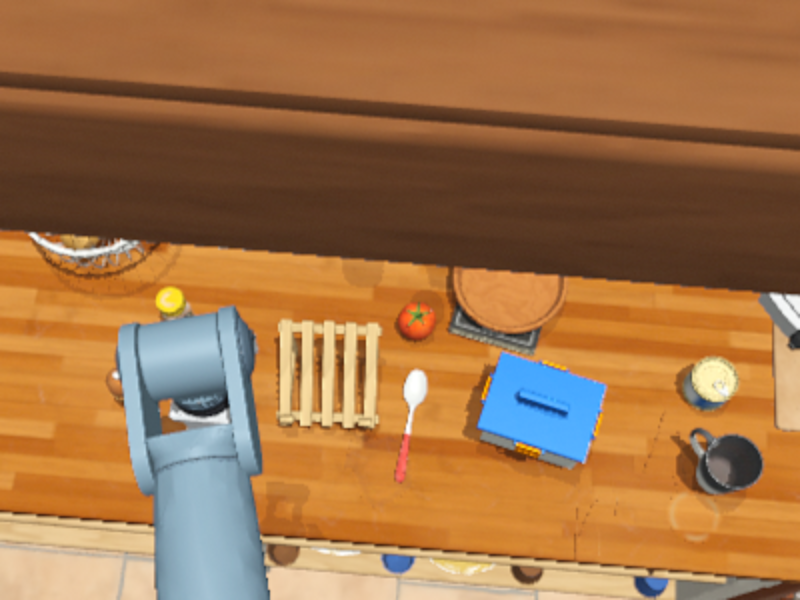

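Both pictures show the lid squarely on the box, at (455,415) in the scene view and (543,407) in the top view. All four clips are vertical, and the spoon, tomato and other things are unmoved. Handing in.

```bash
python3 -c "
from station import r
print(r.finish_job())"
```

```text
the job is handed in; nothing more can be done
None
```

The lid is seated flat on the food box, all four clips are pressed down to their stops, and nothing else looks moved; I handed the job in at about 43 s, and the hand-in call returned no verdict.

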